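Rack the loaded tampers heavy end down

ROBOT

A 7-joint arm with a two-finger parallel gripper is mounted at the origin on the work surface. World frame = base frame: x ahead of the robot, y to its left, z up, the work surface at z = 0. Lengths are in mm, angles in rad, forces in N, time in s.
With the tool pointing down it reaches from about 425 to 875 mm from the base axis. Payload 8.4 kg.
Tool frame: the origin (TCP) lies midway between the tips of the shut fingers; the grasp point (between the pads) lies 19 mm behind it; z points along the fingers, y is the direction in which the jaws open and shut (so a half turn about z gives the same grasp; the last joint's range is limited). The gripper opens to 87 mm and grips with 3 to 60 N. Pads are 19 mm wide; open, the fingers measure 117 mm over their backs; the gripper's body (75 mm by 190 mm) begins 51 mm behind the grasp point.
Start: joints at [1.013, 0.333, 0.04, 1.465, -0.013, 1.343, -0.059], TCP at [287.841, -582.761, 222.546] pointing down, gripper open.
Joint ranges: [-2.58, 2.58], [-0.38, 2.09], [-1.3, 1.39], [0.25, 2.4], [-1.5, 4.64], [0.08, 2.09], [-2.65, 2.65]. Speed limits (rad/s): [2.22, 2.22, 2.79, 2.79, 3.14, 3.14, 3.14].

INTERFACE

Orientations are given as a 3x3 rotation matrix whose columns are the frame's x, y, z axes.
In Python, from bench import observe, camera, hand_in, silhouettes, landmark_of gives the robot as it stands.
- The arm moves only by the tool step_arm, never from a script. Its arguments are lists of equal length, an entry for each row: "hand": the opening, from -1 (shut) to 1 (fully open), so that 0 is half open; "offset": the shift along the tool's x, y, z in mm, a list of three; "spin": the turn about the tool's z in rad. A call has exactly 5 rows; each row shifts and turns the commanded pose from where the row before left it, along the tool's axes as they then stand; what a row does not reach is not made up. A row lasts 1/12 s, in which the tool goes at most 41.7 mm and 7.16 degrees, less where a joint would pass 70% of its speed; a pose out of reach is approached as far as the arm can. A call is refused whole if a number of a shift passes 41.7 or a number of a turn 0.125, either way. A call with a gripper value outside its range is refused whole. The fingers move at their own pace and stop on an object; "squeeze" is the grip in N (left out, the last holds). Time passes only in rows, so rows that do not move let the fingers close, or fill a call up. It gives the time, the measured TCP pose, the force and the opening at its end, in the units of the state.
- observe(): the state, without advancing time (a new reading comes with each control period).
- camera(name): name is "scene" or "side" or "wrist"; returns a dict with "img" (400x640x3 uint8, blue, green, red), "range_z" (400x640 float32, mm along the optical axis (not along the pixel's ray), 0 where there is no reading), "fovy" (degrees; the focal length in pixels is half the picture's height over the tangent of half this angle, whatever the lens; pixels are square), "cx", "cy" (the principal point, pixels), "k1" (the pictures are not rectified: a ray, as slopes to the right and down, at radius r is drawn at 1 + k1 r^2 times it, then the intrinsics apply), "rvec" (rotation vector, rad) and "tvec" (3), from world to camera coordinates, as OpenCV has them. Camera axes: x right, y down, z forward; pixel columns grow to the right and rows downward; lengths in mm; the calibration is good to about 2 mm. A picture is of the moment at which its call begins.
- hand_in(): hands the job in, once; it reports no verdict.
Trained networks look in the newest picture that a camera, given by its name, has taken for a name from the list of things; names that differ only in an ending like _2 or _b are one class to them, and where a whole thing is asked for, a point or a joint stands for the part that bears it (a point fixed in the world has none). Each returns a list of dicts, best first, with "confidence" (0 to 1); they miss things now and then, are a little off and sometimes report something else, mostly with a low value. They report only what shows in the picture. A call takes as long as a camera call. They do not tell look-alikes from the thing itself.
- silhouettes(thing, camera): "mask" (400x640 bool, what is visible of it) and "box" ([left, top, right, bottom] in pixels, round what is visible of it).
- landmark_of(thing, camera): "pixel" ([column, row] in pixels: a listed point, or the origin of a listed thing).
The state is a dict: "clock": time; "joint_pos": joint angles; "joint_velocities": joint speeds; "joint_efforts": joint torques, N m; "tcp_pos": TCP position; "ee_rot": TCP orientation; "force": force on the tool from outside, world axes, zero at the start; "wrist_torque": the same for the moment, N m; "gripper_width": opening from 0.0 (shut) to 1.0 (fully open).
Only numpy, scipy, OpenCV 4.12 (cv2) and the standard library are available. Lean on these libraries where they do the work, as an engineer would, in place of code of your own. Each camera call takes 0.05 s, during which the arm holds its last target.

TASK

Two double-ended wooden tampers lie on the sample bench, and one end of each hides a steel plug. Lift each one at its middle to find out which end is heavy, then lay both in the slanted rack, one to a lane, between the ribs, with the heavy end at the low end of the lane, and let go.

Things in the scene. Friction and masses are not known exactly. Their poses are not given: they have to be found in the camera images.
- tamper_a_mid (a point): Hand tamper of brown wood, 150 mm long: round neck (26 mm diameter, 82 mm long) between two equal cylindrical heads (44 mm diameter, 34 mm long). Lies on the bench. Point: mid-length on its axis, 22 mm above the bench; x runs along the length. A steel plug hidden in one head makes that end heavy; neither look nor the direction of x tells which.
- tamper_b_mid (a point): The other tamper: same look, sizes, point and axes, its own hidden heavy end. Each weighs about 0.24 kg, centre of mass 41 mm from the middle towards the heavy end: lifted by the neck at mid-length it pulls down on that side with about 0.1 N m. A grip of 20 to 40 N keeps it level; under 10 N the heavy end sags by up to 50 degrees.
- lane_near (a point): Of the two lanes of the slanted wooden rack fixed to the bench, the one nearer the robot. Point: where a tamper's middle lies when it rests in the lane, 95 mm above the bench. z is up; x is horizontal and points uphill along the lane, which rises 25 degrees towards +x. At the low end (-x) a stop board stands 8 mm beyond the end of a tamper centred here.
- lane_far (a point): The rack's other lane, farther from the robot, alike in all, 110 mm from the near one; same kind of point and axes. In each lane the two heads rest on two slats about 50 mm long between side ribs 64 mm apart and 18 mm high; between the slats the lane is open for 75 mm, so fingers at the neck meet nothing.
- low_slat: The lower of the rack's two slats, across both lanes, fixed: 45 mm along the slope, 220 mm wide, 12 mm thick, just uphill of the stop board. Its axes are those of the lanes; its origin is on the bench under the rack's middle. A tamper's low head rests on it: with about 2 N if that is the heavy end, 0.5 N if the light one.
There are look-alikes about, which are no part of the job. What is shaped like the part that bears tamper_b_mid but red is not meant. Leave any purple look-alike of the part that bears tamper_a_mid alone.

How it is judged (in metres and radians):
On the way, in this order (a step that is already met when the one before it is completed fails the run):
1. one tamper is lifted clear of the bench, held at its middle (((height (world z) of tamper_a_mid above 0.06 m and distance between the grasp point and tamper_a_mid below 0.038 m) or (height (world z) of tamper_b_mid above 0.06 m and distance between the grasp point and tamper_b_mid below 0.038 m))), for 0.2 s.
2. with that one in the rack heavy end low, the other is lifted clear, held at its middle (((((distance between tamper_a_mid and lane_near below 0.025 m or distance between tamper_a_mid and lane_far below 0.025 m) and angle between the x axis of tamper_a_mid and the z axis of lane_near, either way round below 1.32 rad and angle between the x axis of tamper_a_mid and the y axis of lane_near, either way round above 1.3 rad and contact force between tamper_a and low_slat above 1 N) and (height (world z) of tamper_b_mid above 0.06 m and distance between the grasp point and tamper_b_mid below 0.038 m)) or (((distance between tamper_b_mid and lane_near below 0.025 m or distance between tamper_b_mid and lane_far below 0.025 m) and angle between the x axis of tamper_b_mid and the z axis of lane_near, either way round below 1.32 rad and angle between the x axis of tamper_b_mid and the y axis of lane_near, either way round above 1.3 rad and contact force between tamper_b and low_slat above 1 N) and (height (world z) of tamper_a_mid above 0.06 m and distance between the grasp point and tamper_a_mid below 0.038 m)))), for 0.2 s.
At the end, for the whole second after the job is handed in: Each tamper lies at rest in a lane of the rack of its own, its middle within 25 mm of the lane's point, in line with the lane within about 15 degrees, sloping at least 14 degrees, with its heavy end at the low end, so that it weighs on the low slat with over 1 N ((distance between tamper_a_mid and lane_near below 0.025 m or distance between tamper_a_mid and lane_far below 0.025 m) and angle between the x axis of each of tamper_a_mid, tamper_b_mid and the z axis of lane_near, either way round below 1.32 rad and angle between the x axis of each of tamper_a_mid, tamper_b_mid and the y axis of lane_near, either way round above 1.3 rad and contact force between each of tamper_a, tamper_b and low_slat above 1 N and (distance between tamper_b_mid and lane_near below 0.025 m or distance between tamper_b_mid and lane_far below 0.025 m) and linear speed of each of tamper_a, tamper_b below 0.03 m/s and angular speed of each of tamper_a, tamper_b below 0.3 rad/s); the robot touches nothing.
It also fails if it takes over 64 s, if anything falls off the work surface, if the arm or the gripper's body presses on something with over 40 N, if the wrist force passes 120 N, or if a joint passes its speed limit or range.

## Working session

There is one attempt and no reset: what is moved stays moved. The work goes in short steps, Python scripts to look and compute and a tool call to move; the robot and the scene stay as the last step left them, time stands still between calls to the robot, and variables do not carry over. Pictures are saved under pics/ and viewed, and the job is handed in when it is done.

Besides the shell and the picture viewer there is one more tool, called after "Emit:" by a JSON object that holds its "api" and its "payload". step_arm: Moves the arm, as the interface text tells. Its arguments: {"type":"object","properties":{"hand":{"type":"array"},"offset":{"type":"array"},"spin":{"type":"array"},"squeeze":{"type":"number"}},"required":["hand","offset","spin"]}

```bash
ls; mkdir -p pics; python3 - <<'E'
from bench import observe,camera,silhouettes,landmark_of
import cv2,numpy as np
print(observe())
for n in ("scene","side"):
    c=camera(n); cv2.imwrite(f"pics/{n}0.png",c["img"]); np.savez(f"{n}0.npz",**c)
    print(n,{k:c[k] for k in c if k not in("img","range_z")})
    for t in ("tamper_a_mid","lane_near","lane_far","low_slat"):
        print(t,[(np.round(d["pixel"],1),round(d["confidence"],2)) for d in landmark_of(t,n)])
    print([(d["box"],round(d["confidence"],2)) for d in silhouettes("tamper_a_mid",n)])
E
```

```text
pics
{'clock': 0.0, 'joint_pos': array([ 1.01278085,  0.33392049,  0.03986679,  1.46625196, -0.01339154,
        1.3432971 , -0.05848122]), 'joint_velocities': array([-5.48324805e-04, -1.04200832e-04, -7.26606127e-04,  1.30305187e-04,
       -4.49847134e-05,  3.50231841e-04, -9.98658030e-04]), 'joint_efforts': array([-1.01578905e-04, -6.56369090e+01,  1.33490000e+00, -4.03795803e+01,
       -5.97206340e-02,  4.49205050e-02,  2.24190044e-04]), 'tcp_pos': array([ 287.64739851, -582.37494206,  221.6624338 ]), 'ee_rot': array([[ 8.96573108e-01,  4.42895019e-01, -8.15489223e-04],
       [ 4.42895754e-01, -8.96572039e-01,  1.38944685e-03],
       [-1.15765746e-04, -1.60691740e-03, -9.99998702e-01]]), 'force': array([-0.14728478, -0.65603797,  0.55216811]), 'wrist_torque': array([0.04987703, 0.05315293, 0.01173348]), 'gripper_width': 0.9995003267430396}
scene {'fovy': 49.06766501849176, 'cx': 315.56067664258626, 'cy': 202.15872954037954, 'k1': -0.040429566972404254, 'rvec': array([ 0.73253069,  2.44070399, -1.34465945]), 'tvec': array([ 426.12548905,  -50.27798865, 1355.48540571])}
tamper_a_mid [(array([270.5, 247.8]), 0.85), (array([306.9, 208.2]), 0.8)]
lane_near [(array([341. , 262.1]), 0.94), (array([238.1, 173.4]), 0.49)]
lane_far [(array([362.3, 295.6]), 0.94)]
low_slat [(array([353.4, 314.3]), 0.96)]
[([256.6, 226.1, 289.1, 274.8], 0.95), ([278.1, 197.2, 332.6, 222.1], 0.82)]
side {'fovy': 53.35039613163003, 'cx': 319.3777046368645, 'cy': 201.79272641173, 'k1': -0.10236747565897397, 'rvec': array([ 0.30609738, -2.56787937,  1.55118918]), 'tvec': array([433.76899059, 165.95580914, 848.89558766])}
tamper_a_mid [(array([321. , 218.5]), 0.89), (array([249.7, 228.7]), 0.78)]
lane_near [(array([231.7, 258.6]), 0.91)]
lane_far [(array([193.6, 292.7]), 0.92)]
low_slat []
[([293.1, 205.7, 355.9, 232.5], 0.88), ([227.2, 208.2, 276.6, 251.0], 0.73), ([153.7, 256.7, 242.7, 327.1], 0.35)]
```

View pics/scene0.png

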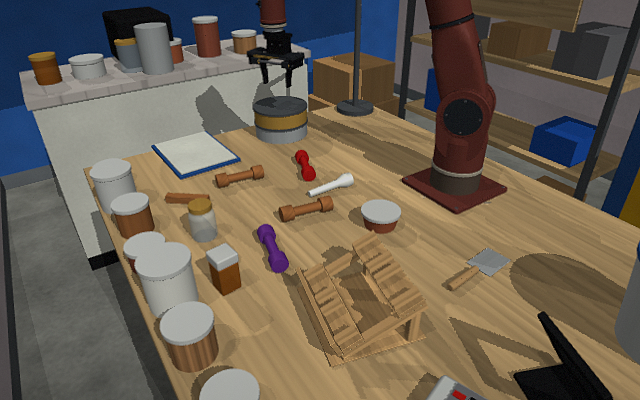

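View pics/side0.png

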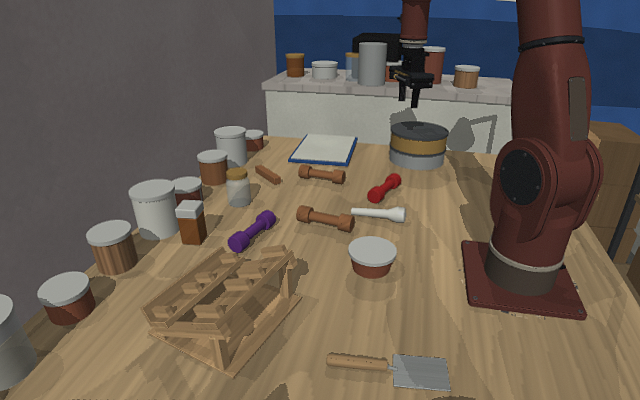

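The scene shows four tamper shapes: brown at (306,208), brown at (240,175), purple at (271,248) and red at (305,165). The two brown ones fit the description. I'll confirm this in a crop and measure them.

```bash
cat > h.py <<'E'
import numpy as np,cv2
def K(c):
    f=200/np.tan(np.radians(float(c["fovy"]))/2); return np.array([[f,0,float(c["cx"])],[0,f,float(c["cy"])],[0,0,1]]),np.array([float(c["k1"]),0,0,0,0])
def cloud(c):
    k,d=K(c); R=cv2.Rodrigues(np.array(c["rvec"]))[0]; t=np.array(c["tvec"])
    v,u=np.mgrid[0:400,0:640]; p=cv2.undistortPoints(np.stack([u,v],-1).reshape(-1,1,2).astype(float),k,d).reshape(-1,2)
    z=np.array(c["range_z"]).reshape(-1,1); P=(np.hstack([p,np.ones_like(z)])*z-t)@R
    return P.reshape(400,640,3)
def proj(c,P):
    k,d=K(c); return cv2.projectPoints(np.array(P,float).reshape(-1,1,3),np.array(c["rvec"]),np.array(c["tvec"]),k,d)[0].reshape(-1,2)
def ray(c,px):
    k,d=K(c); R=cv2.Rodrigues(np.array(c["rvec"]))[0]; t=np.array(c["tvec"])
    p=cv2.undistortPoints(np.array(px,float).reshape(-1,1,2),k,d).reshape(-1,2)
    return -R.T@t,(np.hstack([p,np.ones((len(p),1))]))@R
def onplane(c,px,z):
    o,r=ray(c,px); return o+r*((z-o[2])/r[:,2:])
def tri(c1,p1,c2,p2):
    o1,r1=ray(c1,[p1]);o2,r2=ray(c2,[p2]);A=np.stack([r1[0],-r2[0]],1);s=np.linalg.lstsq(A,o2-o1,rcond=None)[0]
    a=o1+s[0]*r1[0];b=o2+s[1]*r2[0]; return (a+b)/2,np.linalg.norm(a-b)
E
python3 - <<'E'
from h import *
S=np.load("scene0.npz");D=np.load("side0.npz")
im=np.vstack([cv2.resize(S["img"][140:300,200:440],(720,480)) ]);cv2.imwrite("pics/crop0.png",im)
for n,a,b in(("lane_near",(341,262.1),(231.7,258.6)),("lane_far",(362.3,295.6),(193.6,292.7))):
    print(n,tri(S,a,D,b), onplane(S,[a],95),onplane(D,[b],95))
for c,boxes in((S,[(275,192,336,226),(212,160,270,190)]),(D,[(292,203,358,234),(295,160,350,186)])):
    P=cloud(c);hsv=cv2.cvtColor(c["img"],cv2.COLOR_BGR2HSV)
    for l,t,r,b in boxes:
        p=P[t:b,l:r].reshape(-1,3);m=(p[:,2]>8)&(p[:,2]<60)&(p[:,0]>300)
        p=p[m];ctr,ax,_=cv2.minAreaRect(p[:,:2].astype(np.float32));
        print(len(p),"z",np.percentile(p[:,2],[1,50,99]).round(1),"rect",np.round(ctr,1),np.round(ax,1),round(_,1), p[:,:2].min(0),p[:,:2].max(0))
# low slat
print(onplane(S,[(353.4,314.3)],0))
E
```

```text
lane_near (array([569.64815565, 196.31448352,  98.88832561]), np.float64(5.124343995281592)) [[565.23213331 189.15355475  95.        ]] [[571.4222817  195.49373281  95.        ]]
lane_far (array([593.16873748, 299.25497499,  97.63559258]), np.float64(9.661283526175296)) [[588.71387731 291.15556312  95.        ]] [[593.36786791 303.39269117  95.        ]]
708 z [ 8.8 30.3 45.2] rect [ 449.8 -152.5] [115.8 164.7] 80.2 [ 360.50175955 -203.17480966] [539.59784614 -85.04737475]
635 z [ 8.4 27.1 44.9] rect [ 526.8 -467.6] [194.8 151.5] 81.5 [ 464.0817188  -571.31330608] [ 615.00612615 -362.67246104]
807 z [ 9.7 30.8 45.3] rect [ 454.9 -151.7] [116.3 150.4] 80.4 [ 384.14921969 -200.92708349] [537.47159316 -83.66292942]
643 z [ 8.7 25.4 45.2] rect [ 552.1 -448.5] [194.2 198.8] 10.3 [ 459.11189476 -562.30567173] [ 664.06888634 -361.16322016]
[[575.23585202 250.3689774    0.        ]]
```

View pics/crop0.png

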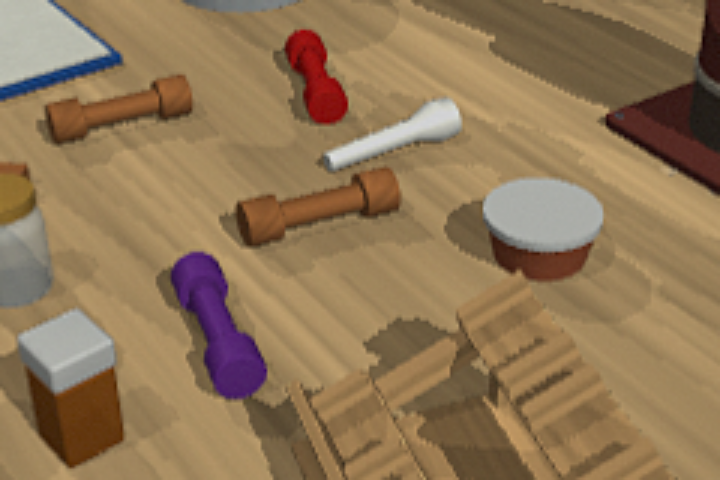

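The enlarged crop confirms the two brown tampers. Next come cleaner fits of the tampers and the rack.

```bash
python3 - <<'E'
from h import *
from scipy.optimize import least_squares
S=np.load("scene0.npz");D=np.load("side0.npz")
def model(P,x):
    # signed distance to horizontal-axis dumbbell, z axis height 22
    a=np.array([np.cos(x[2]),np.sin(x[2])]);d=P[:,:2]-x[:2];s=d@a;r=np.hypot(d@[-a[1],a[0]],P[:,2]-22-x[3])
    def cyl(s0,h,R):
        q=np.stack([abs(s-s0)-h,r-R],1);return np.linalg.norm(np.maximum(q,0),axis=1)+np.minimum(q.max(1),0)
    return np.minimum(np.minimum(cyl(58,17,22),cyl(-58,17,22)),cyl(0,42,13))
for c,n,boxes in((S,"S",[(275,192,336,226),(212,160,270,190)]),(D,"D",[(292,203,358,234),(295,160,350,186)])):
    P=cloud(c);hsv=cv2.cvtColor(c["img"],cv2.COLOR_BGR2HSV)
    for (l,t,r,b),ini in zip(boxes,[(455,-148),(535,-465)]):
        M=np.zeros((400,640),np.uint8);M[t:b,l:r]=((P[t:b,l:r,2]>8)&(P[t:b,l:r,2]<60)&(hsv[t:b,l:r,1]>130)&(hsv[t:b,l:r,0]<18));
        nn,lab,st,_=cv2.connectedComponentsWithStats(M);k=1+st[1:,4].argmax();p=P[lab==k]
        best=min((least_squares(lambda x:model(p,x),[*p[:,:2].mean(0),a,0],loss="soft_l1",f_scale=2) for a in np.arange(0,3.1,.3)),key=lambda o:o.cost)
        print(n,len(p),st[k],best.x.round(3),"med|e|",np.median(abs(best.fun)).round(2))
    # rack cloud
    x0=np.array([580,247])
    m=(np.hypot(*(P[...,:2]-x0).transpose(2,0,1))<190)&(P[...,2]>40)&(P[...,2]<190)
    p=P[m];A=np.c_[p[:,:2]-x0,np.ones(len(p))]
    o=least_squares(lambda w:A@w-p[:,2],[0,0,90],loss="soft_l1",f_scale=5);print("rack plane",o.x,np.degrees(np.arctan(np.hypot(*o.x[:2]))),np.degrees(np.arctan2(o.x[1],o.x[0])),len(p),np.percentile(o.fun,[5,50,95]))
    # top-down height map
    H=np.zeros((300,300));
    for q in p[np.argsort(p[:,2])]:
        i,j=int(q[0]-400)*300//360,int(q[1]-60)*300//360
        if 0<=i<300 and 0<=j<300:H[i,j]=q[2]
    cv2.imwrite(f"pics/H{n}.png",cv2.resize(cv2.applyColorMap(H.astype(np.uint8),cv2.COLORMAP_JET),(600,600),interpolation=0))
E
python3 -c "
import cv2,numpy as np;cv2.imwrite('pics/HH.png',cv2.resize(np.hstack([cv2.imread('pics/HS.png'),cv2.imread('pics/HD.png')]),(800,400)))"
```

```text
S 650 [279 196  55  26 650] [ 4.61610e+02 -1.20669e+02 -1.68000e-01 -1.34000e-01] med|e| 1.1
S 509 [215 165  49  23 509] [ 5.36760e+02 -3.97082e+02  2.99800e+00 -4.30000e-02] med|e| 1.3
rack plane [-3.98894003e-01  7.18197287e-02  7.46784049e+01] 22.0631016433897 169.793409538281 6530 [-23.77340663   0.11329044  28.37675515]
D 673 [296 206  58  26 673] [ 461.17  -120.11     6.114    0.746] med|e| 0.87
D 416 [299 165  46  19 416] [ 536.566 -396.604   12.436    1.533] med|e| 1.26
rack plane [-3.52235420e-01  5.38234847e-02  7.58479741e+01] 19.61220112130106 171.3120972189328 7419 [-20.83356509  -0.69768067  37.78151476]
```

View pics/HH.png

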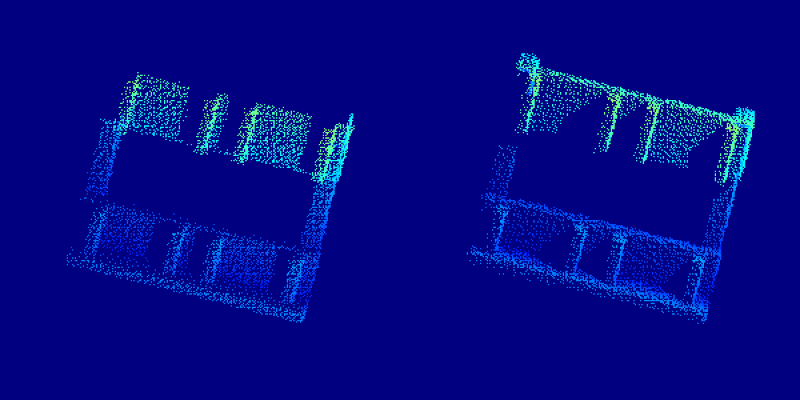

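The height maps show both lanes. The low end, with the stop board, is at larger x, and uphill runs towards the robot at about 166°. I'll fit a rack model.

```bash
python3 - <<'E'
from h import *
from scipy.optimize import least_squares
S=np.load("scene0.npz");D=np.load("side0.npz")
def uvw(P,x,pitch=np.radians(25)):
    a=x[2];X=np.array([np.cos(a)*np.cos(pitch),np.sin(a)*np.cos(pitch),np.sin(pitch)]);Y=np.array([-np.sin(a),np.cos(a),0]);Z=np.cross(X,Y)
    return (P-np.array([x[0],x[1],95+x[3]]))@np.stack([X,Y,Z],1)
def box(q,lo,hi):
    lo,hi=np.array(lo),np.array(hi);d=abs(q-(lo+hi)/2)-(hi-lo)/2
    return np.linalg.norm(np.maximum(d,0),axis=1)+np.minimum(d.max(1),0)
def sdf(q,t=10):
    L=[]
    for u in((-83,-38),(38,83)):
        L.append(box(q,(u[0],-110,-34),(u[1],110,-22)))
        for s in(-55,55):
            for k in(-1,1):
                v=sorted((s+k*32,s+k*(32+t)));L.append(box(q,(u[0],v[0],-22),(u[1],v[1],-4)))
    return np.min(L,0)
pts=[]
for n,c in(("S",S),("D",D)):
    P=cloud(c);m=(np.hypot(P[...,0]-580,P[...,1]-247)<200)&(P[...,2]>30)&(P[...,2]<190);pts.append(P[m])
for n,p in(("S",pts[0]),("D",pts[1]),("both",np.vstack(pts))):
  for t in (10,14):
    x=np.array([580,247,2.9,0])
    best=None
    for dx in(-20,0,20):
     for dy in (-15,15):
      for a in(2.85,2.95):
        x=np.array([580+dx,247+dy,a,0])
        for _ in range(2):
            q=uvw(p,x);k=(q[:,2]>-30)&(abs(q[:,0])<82)&(abs(q[:,1])<112)
            o=least_squares(lambda x:sdf(uvw(p[k],x),t),x,loss="soft_l1",f_scale=2);x=o.x
        sc=(abs(sdf(uvw(p,x),t))<2).sum()
        if best is None or sc>best[0]:best=(sc,x,len(p),k.sum())
    x=best[1];Y=np.array([-np.sin(x[2]),np.cos(x[2])])
    print(n,t,best[0],best[2:],x.round(3),"lanes",(x[:2]+55*Y).round(1),(x[:2]-55*Y).round(1))
E
```

```text
S 10 3940 (6763, np.int64(1461)) [577.313 247.406   2.89    1.495] lanes [563.6 194.1] [591.  300.7]
S 14 3562 (6763, np.int64(3985)) [577.361 246.15    2.888   1.224] lanes [563.6 192.9] [591.1 299.4]
D 10 3480 (7684, np.int64(3280)) [5.80217e+02 2.47918e+02 2.89500e+00 3.92000e-01] lanes [566.8 194.6] [593.7 301.2]
D 14 3056 (7684, np.int64(3434)) [5.80270e+02 2.46874e+02 2.89900e+00 5.58000e-01] lanes [567.1 193.5] [593.5 300.3]
both 10 7321 (14447, np.int64(7416)) [5.80034e+02 2.47390e+02 2.89200e+00 3.56000e-01] lanes [566.4 194.1] [593.6 300.7]
both 14 6506 (14447, np.int64(7403)) [5.79788e+02 2.46072e+02 2.89100e+00 3.18000e-01] lanes [566.2 192.8] [593.4 299.4]
```

Emit:
{"api": "step_arm", "payload": {"hand": [1,1,1,1,1], "offset": [[0,0,0],[0,0,0],[0,0,0],[0,0,0],[0,0,0]], "spin": [0.12,0.12,0.12,0.12,0.115], "squeeze": 30}}

```text
clock: 1.02
tcp_pos: [287.8, -582.8, 222.6]
ee_rot: [[0.99, -0.142, 0.0], [-0.142, -0.99, 0.0], [0.0, -0.0, -1.0]]
force: [0.4, -0.6, 0.4]
gripper_width: 0.999
```

```bash
cat >> h.py <<'E'
def go(x,y,z,yaw=None):
    from bench import observe
    o=observe();R=o["ee_rot"];d=np.array([x,y,z])-o["tcp_pos"]
    print("t",round(o["clock"],2),"tcp",o["tcp_pos"].round(1),"yaw",round(float(np.arctan2(R[1,0],R[0,0])),3),"tilt",R[2].round(3),"F",o["force"].round(2),"M",o["wrist_torque"].round(3),"w",round(float(o["gripper_width"]),3),"q",o["joint_pos"].round(2))
    print("offset tool",(R.T@d).round(1), "n rows",(np.abs(R.T@d).max()/40).round(2))
    if yaw is not None:
        s=-(yaw-np.arctan2(R[1,0],R[0,0]));print("spin",round(float((s+np.pi)%(2*np.pi)-np.pi),3))
E
python3 - <<'E'
from h import *
go(536.7,-396.8,120,-0.137)
S=np.load("scene0.npz");P=cloud(S)
for c in [(536.7,-396.8),(461.4,-120.4)]:
    m=(abs(P[...,0]-c[0])<60)&(abs(P[...,1]-c[1])<130);p=P[m];k=p[:,2]>45;print(p[:,2].max(),p[k].mean(0))
E
```

```text
t 1.02 tcp [ 287.8 -582.8  222.6] yaw -0.142 tilt [ 0. -0. -1.] F [ 0.36 -0.56  0.4 ] M [0.047 0.046 0.017] w 0.999 q [ 0.95  0.33  0.12  1.47 -0.04  1.34 -0.64]
offset tool [ 220.  -219.4  102.6] n rows 5.5
spin -0.005
45.8221195568786 [ 527.20390221 -389.84247663   45.3207693 ]
45.77274907179378 [ 469.47546889 -117.18724476   45.41909242]
```

Emit:
{"api": "step_arm", "payload": {"hand": [1,1,1,1,1], "offset": [[22,-22,10],[22,-22,10],[22,-22,10],[22,-22,10],[22,-22,10]], "spin": [0,0,0,0,0]}}

```text
clock: 1.43
tcp_pos: [412.9, -487.7, 172.3]
ee_rot: [[0.991, -0.136, 0.0], [-0.136, -0.991, -0.0], [0.0, 0.0, -1.0]]
force: [-0.3, -0.6, -0.4]
gripper_width: 1.005
```

Emit:
{"api": "step_arm", "payload": {"hand": [1,1,1,1,1], "offset": [[22,-22,10],[22,-22,10],[22,-22,10],[22,-22,10],[22,-22,10]], "spin": [0,0,0,0,0]}}

```text
clock: 1.85
tcp_pos: [536.8, -393.7, 122.3]
ee_rot: [[0.991, -0.136, 0.0], [-0.136, -0.991, -0.0], [0.0, 0.0, -1.0]]
force: [-0.3, 1.0, 0.1]
gripper_width: 1.001
```

```bash
python3 - <<'E'
from h import *
from bench import camera,landmark_of
go(536.7,-396.8,6,-0.137)
c=camera("wrist");cv2.imwrite("pics/w1.png",c["img"]);go(536.7,-396.8,6,-0.137)
print([(d["pixel"],d["confidence"],onplane(c,[d["pixel"]],22)) for d in landmark_of("tamper_a_mid","wrist")], proj(c,[536.7,-396.8,22]))
E
```

```text
t 1.85 tcp [ 536.8 -393.7  122.3] yaw -0.136 tilt [ 0.  0. -1.] F [-0.26  0.96  0.1 ] M [ 0.078  0.092 -0.012] w 1.001 q [ 0.58  0.43 -0.01  1.54  0.01  1.17 -1.15]
offset tool [  0.3   3.1 116.3] n rows 2.91
spin 0.001
t 1.9 tcp [ 542.2 -386.4  119.7] yaw -0.129 tilt [ 0.001 -0.005 -1.   ] F [ 3.19  6.85 -1.5 ] M [ 0.454 -0.19   0.021] w 1.003 q [ 0.57  0.43 -0.02  1.54  0.    1.17 -1.15]
offset tool [ -4.2  11.6 113.7] n rows 2.84
spin 0.008
[] [[324.04449088 196.70986226]]
```

View pics/w1.png

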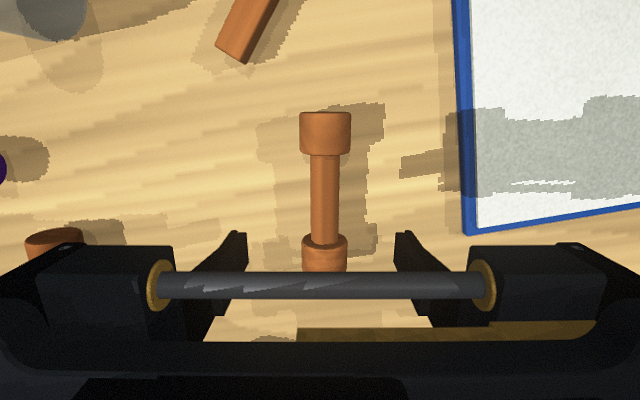

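The wrist view shows the brown tamper aligned with the fingers. The neck runs from (325,160) to (325,235), and its projected middle is at (324,197), which agrees with the fit.

Emit:
{"api": "step_arm", "payload": {"hand": [1,1,1,1,1], "offset": [[0,0,30],[0,0,20],[0,0,0],[0,0,0],[0,0,0]], "spin": [0,0,0,0,0]}}

```text
clock: 2.37
tcp_pos: [536.1, -395.4, 74.0]
ee_rot: [[0.991, -0.136, 0.001], [-0.136, -0.991, -0.001], [0.001, 0.001, -1.0]]
force: [-0.2, 0.0, 0.2]
gripper_width: 1.003
```

```bash
python3 - <<'E'
from h import *
go(536.7,-396.8,6,-0.137)
E
```

```text
t 2.37 tcp [ 536.1 -395.4   74. ] yaw -0.137 tilt [ 0.001  0.001 -1.   ] F [-0.16  0.02  0.17] M [ 0.035  0.054 -0.016] w 1.003 q [ 0.58  0.47 -0.02  1.59  0.01  1.08 -1.14]
offset tool [ 0.7  1.3 68. ] n rows 1.7
spin 0.0
```

Emit:
{"api": "step_arm", "payload": {"hand": [1,1,1,1,1], "offset": [[1,1,25],[0,0,25],[0,0,17],[0,0,0],[0,0,0]], "spin": [0,0,0,0,0]}}

```text
clock: 2.78
tcp_pos: [536.8, -396.2, 6.6]
ee_rot: [[0.991, -0.136, 0.0], [-0.136, -0.991, -0.0], [0.0, 0.0, -1.0]]
force: [1.0, -0.1, 0.8]
gripper_width: 1.003
```

Emit:
{"api": "step_arm", "payload": {"hand": [-1,-1,-1,-1,-1], "offset": [[0,0,0],[0,0,0],[0,0,0],[0,0,0],[0,0,0]], "spin": [0,0,0,0,0], "squeeze": 30}}

```text
clock: 3.2
tcp_pos: [536.8, -396.0, 6.3]
ee_rot: [[0.991, -0.136, 0.001], [-0.136, -0.991, -0.0], [0.001, 0.0, -1.0]]
force: [-0.1, -0.0, -0.6]
gripper_width: 0.708
```

Emit:
{"api": "step_arm", "payload": {"hand": [-1,-1,-1,-1,-1], "offset": [[0,0,0],[0,0,0],[0,0,0],[0,0,0],[0,0,0]], "spin": [0,0,0,0,0]}}

```text
clock: 3.62
tcp_pos: [536.5, -395.8, 5.5]
ee_rot: [[0.991, -0.136, -0.0], [-0.136, -0.991, 0.0], [-0.0, -0.0, -1.0]]
force: [-1.0, -0.8, -0.2]
gripper_width: 0.324
```

```bash
python3 - <<'E'
from h import *
go(536.7,-396.8,120,-0.137)
E
```

```text
t 3.62 tcp [ 536.5 -395.8    5.5] yaw -0.136 tilt [-0. -0. -1.] F [-0.97 -0.79 -0.2 ] M [-0.166  0.131 -0.002] w 0.324 q [ 0.58  0.55 -0.02  1.63  0.01  0.97 -1.15]
offset tool [   0.3    1.  -114.5] n rows 2.86
spin 0.001
```

Emit:
{"api": "step_arm", "payload": {"hand": [-1,-1,-1,-1,-1], "offset": [[0,0,0],[0,0,0],[0,0,0],[0,0,-10],[0,0,-20]], "spin": [0,0,0,0,0]}}

```text
clock: 4.03
tcp_pos: [534.6, -394.4, 33.3]
ee_rot: [[0.991, -0.136, -0.005], [-0.136, -0.991, 0.003], [-0.005, -0.003, -1.0]]
force: [-0.5, 0.1, -1.8]
gripper_width: 0.291
```

Emit:
{"api": "step_arm", "payload": {"hand": [-1,-1,-1,-1,-1], "offset": [[0,0,-30],[0,0,-30],[0,0,-30],[0,0,-30],[0,0,-20]], "spin": [0,0,0,0,0]}}

```text
clock: 4.45
tcp_pos: [537.0, -396.1, 179.5]
ee_rot: [[0.991, -0.136, 0.002], [-0.136, -0.991, -0.002], [0.003, 0.001, -1.0]]
force: [0.1, -0.5, -2.0]
gripper_width: 0.292
```

Emit:
{"api": "step_arm", "payload": {"hand": [-1,-1,-1,-1,-1], "offset": [[0,0,0],[0,0,0],[0,0,0],[0,0,0],[0,0,0]], "spin": [0,0,0,0,0]}}

```text
clock: 4.87
tcp_pos: [535.8, -395.3, 173.7]
ee_rot: [[0.991, -0.136, -0.003], [-0.136, -0.991, 0.002], [-0.003, -0.001, -1.0]]
force: [0.0, 0.8, -2.6]
gripper_width: 0.291
```

```bash
python3 - <<'E'
from h import *
from bench import camera
for i in range(3):
    c=camera("side");go(566,194,200,2.892)
    cv2.imwrite("pics/s%d.png"%(i+10),cv2.resize(c["img"][60:240,240:480],(720,540)))
E
```

```text
t 4.92 tcp [ 535.9 -395.4  174. ] yaw -0.136 tilt [-0.002 -0.001 -1.   ] F [ 0.3  -0.45 -2.42] M [0.08  0.141 0.013] w 0.29 q [ 0.58  0.39 -0.01  1.48  0.    1.27 -1.14]
offset tool [ -50.3 -588.   -25.2] n rows 14.7
spin -3.028
t 4.97 tcp [ 536.1 -395.5  174.3] yaw -0.136 tilt [-0.002 -0.001 -1.   ] F [-0.03 -0.04 -1.86] M [0.022 0.101 0.018] w 0.29 q [ 0.58  0.39 -0.01  1.48  0.    1.27 -1.14]
offset tool [ -50.4 -588.1  -25.1] n rows 14.7
spin -3.028
t 5.02 tcp [ 536.2 -395.6  174.6] yaw -0.136 tilt [-0.001 -0.001 -1.   ] F [ 1.09 -0.24 -1.8 ] M [-0.024  0.08  -0.011] w 0.286 q [ 0.58  0.39 -0.01  1.48  0.    1.27 -1.14]
offset tool [ -50.6 -588.2  -24.9] n rows 14.7
spin -3.028
```

View pics/s12.png

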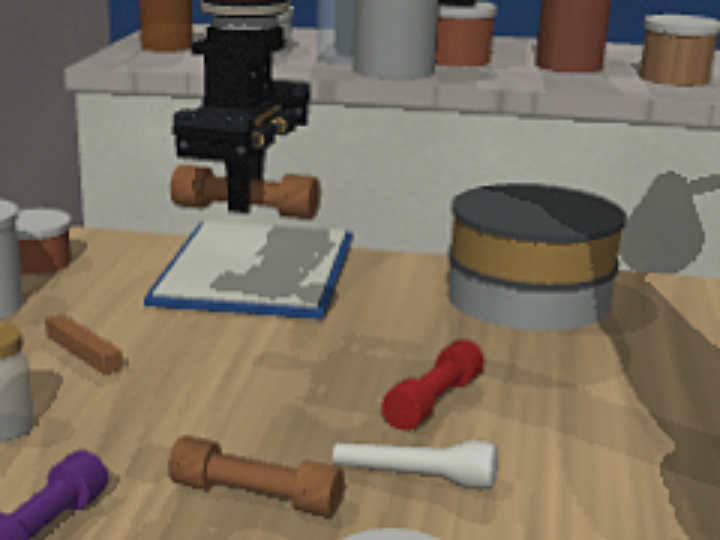

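The level lift works, but the torque signal is close to the noise. I'll loosen the grip so that the sag shows which end is heavy.

Emit:
{"api": "step_arm", "payload": {"hand": [-1,-1,-1,-1,-1], "offset": [[0,0,0],[0,0,0],[0,0,0],[0,0,0],[0,0,0]], "spin": [0,0,0,0,0], "squeeze": 8}}

```text
clock: 5.43
tcp_pos: [536.6, -395.8, 175.6]
ee_rot: [[0.991, -0.136, 0.0], [-0.136, -0.991, -0.0], [0.0, -0.0, -1.0]]
force: [0.2, -0.5, -2.5]
gripper_width: 0.295
```

```bash
python3 - <<'E'
from h import *
from bench import camera
for i in range(1):
    c=camera("side");go(566,194,200,2.892)
    cv2.imwrite("pics/s%d.png"%(i+20),cv2.resize(c["img"][60:240,240:480],(720,540)))
E
```

```text
t 5.48 tcp [ 536.6 -395.8  175.6] yaw -0.136 tilt [ 0.  0. -1.] F [-0.16 -0.81 -1.37] M [0.073 0.081 0.014] w 0.297 q [ 0.58  0.39 -0.01  1.48  0.    1.27 -1.14]
offset tool [ -51.  -588.4  -24.4] n rows 14.71
spin -3.028
```

View pics/s20.png

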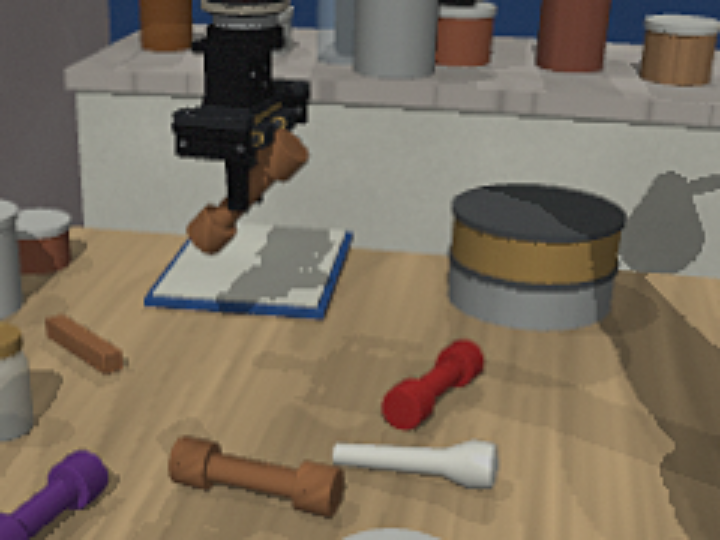

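The left head sagged, which is the end away from the robot (+x, tool +x). That is the heavy end, and it already points downhill. I'll grip firmly again and carry the tamper to the far lane.

Emit:
{"api": "step_arm", "payload": {"hand": [-1,-1,-1,-1,-1], "offset": [[0,0,0],[0,0,-10],[0,0,-20],[0,0,-20],[0,0,-15]], "spin": [0.057,0.057,0,0,0], "squeeze": 30}}

```text
clock: 5.9
tcp_pos: [536.8, -396.0, 242.3]
ee_rot: [[0.969, -0.248, 0.001], [-0.248, -0.969, -0.001], [0.001, 0.0, -1.0]]
force: [1.7, -0.2, -1.6]
gripper_width: 0.293
```

```bash
python3 - <<'E'
from h import *
go(594,300,240,-.2496)
E
```

```text
t 5.9 tcp [ 536.8 -396.   242.3] yaw -0.25 tilt [ 0.001  0.    -1.   ] F [ 1.73 -0.21 -1.55] M [ 0.03   0.119 -0.016] w 0.293 q [ 0.56  0.36  0.01  1.39 -0.    1.39 -1.25]
offset tool [-117.  -688.4    1.9] n rows 17.21
spin -0.001
```

Emit:
{"api": "step_arm", "payload": {"hand": [-1,-1,-1,-1,-1], "offset": [[-5.8,-34,0],[-5.8,-34,0],[-5.8,-34,0],[-5.8,-34,0],[-5.8,-34,0]], "spin": [0,0,0,0,0]}}

```text
clock: 6.32
tcp_pos: [550.5, -222.3, 240.8]
ee_rot: [[0.969, -0.248, 0.001], [-0.248, -0.969, -0.0], [0.001, 0.0, -1.0]]
force: [1.0, 0.4, -2.3]
gripper_width: 0.289
```

Emit:
{"api": "step_arm", "payload": {"hand": [-1,-1,-1,-1,-1], "offset": [[-5.8,-34,0],[-5.8,-34,0],[-5.8,-34,0],[-5.8,-34,0],[-5.8,-34,0]], "spin": [0,0,0,0,0]}}

```text
clock: 6.73
tcp_pos: [564.4, -50.4, 240.9]
ee_rot: [[0.969, -0.248, 0.001], [-0.248, -0.969, -0.0], [0.001, -0.0, -1.0]]
force: [0.1, -0.1, -2.7]
gripper_width: 0.292
```

Emit:
{"api": "step_arm", "payload": {"hand": [-1,-1,-1,-1,-1], "offset": [[-5.8,-34,0],[-5.8,-34,0],[-5.8,-34,0],[-5.8,-34,0],[-5.8,-34,0]], "spin": [0,0,0,0,0]}}

```text
clock: 7.15
tcp_pos: [578.5, 121.5, 240.9]
ee_rot: [[0.969, -0.248, 0.001], [-0.248, -0.969, 0.0], [0.001, -0.0, -1.0]]
force: [1.3, -0.3, -3.2]
gripper_width: 0.291
```

Emit:
{"api": "step_arm", "payload": {"hand": [-1,-1,-1,-1,-1], "offset": [[-5.8,-34,0],[-5.8,-34,0],[-5.8,-34,0],[-5.8,-30,0],[-5.8,-15,0]], "spin": [0,0,0,0,0]}}

```text
clock: 7.57
tcp_pos: [586.0, 274.2, 240.4]
ee_rot: [[0.97, -0.244, -0.0], [-0.244, -0.97, 0.002], [-0.001, -0.002, -1.0]]
force: [-0.4, 0.2, -2.1]
gripper_width: 0.294
```

Emit:
{"api": "step_arm", "payload": {"hand": [-1,-1,-1,-1,-1], "offset": [[0,0,0],[0,0,0],[0,0,0],[0,0,0],[0,0,0]], "spin": [0,0,0,0,0]}}

```text
clock: 7.98
tcp_pos: [587.4, 267.9, 240.8]
ee_rot: [[0.968, -0.25, 0.0], [-0.25, -0.968, -0.0], [0.001, 0.0, -1.0]]
force: [-0.0, 0.5, -2.3]
gripper_width: 0.292
```

```bash
python3 - <<'E'
from h import *
from bench import camera
go(593,300.3,150,-.2496)
c=camera("side");cv2.imwrite("pics/s30.png",c["img"]);c=camera("wrist");cv2.imwrite("pics/w30.png",c["img"])
E
```

```text
t 7.98 tcp [587.4 267.9 240.8] yaw -0.252 tilt [ 0.001  0.    -1.   ] F [-0.02  0.48 -2.28] M [0.066 0.07  0.   ] w 0.292 q [-0.21  0.34 -0.37  1.43  0.13  1.39 -2.41]
offset tool [ -2.7 -32.8  90.7] n rows 2.27
spin -0.003
```

View pics/s30.png

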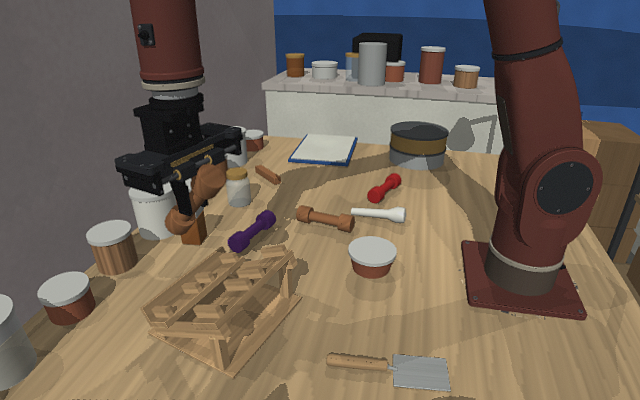

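View pics/w30.png

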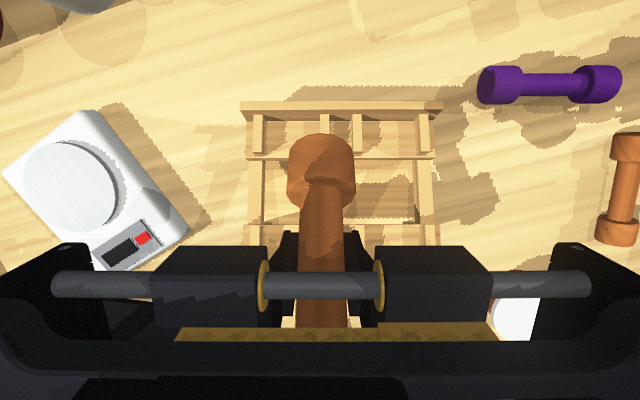

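Emit:
{"api": "step_arm", "payload": {"hand": [-1,-1,-1,-1,-1], "offset": [[-1,-17,10],[-1,-16,25],[0,0,35],[0,0,20],[0,0,10]], "spin": [0,0,0,0,0]}}

```text
clock: 8.5
tcp_pos: [591.6, 300.7, 136.9]
ee_rot: [[0.969, -0.248, -0.004], [-0.248, -0.969, -0.002], [-0.004, 0.003, -1.0]]
force: [0.8, -0.3, -3.4]
gripper_width: 0.29
```

Emit:
{"api": "step_arm", "payload": {"hand": [-1,-1,-1,-1,-1], "offset": [[0,0,0],[0,0,0],[0,0,0],[0,0,0],[0,0,0]], "spin": [0,0,0,0,0]}}

```text
clock: 8.92
tcp_pos: [593.8, 302.2, 142.3]
ee_rot: [[0.969, -0.248, 0.002], [-0.248, -0.969, 0.001], [0.002, -0.002, -1.0]]
force: [0.5, 0.1, -2.3]
gripper_width: 0.292
```

```bash
python3 - <<'E'
from h import *
from bench import camera
go(593,300.3,79,-.2496)
c=camera("side");cv2.imwrite("pics/s31.png",cv2.resize(c["img"][130:370,80:360],(700,600)))
E
```

```text
t 8.92 tcp [593.8 302.2 142.3] yaw -0.25 tilt [ 0.002 -0.002 -1.   ] F [ 0.51  0.14 -2.31] M [0.075 0.114 0.001] w 0.292 q [-0.26  0.44 -0.38  1.51  0.17  1.22 -2.48]
offset tool [-0.4  2.2 63.3] n rows 1.58
spin -0.001
```

View pics/s31.png

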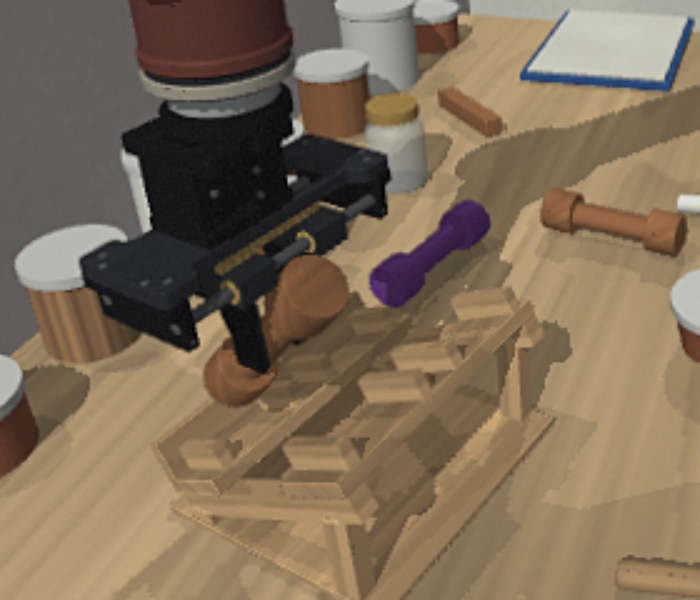

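Emit:
{"api": "step_arm", "payload": {"hand": [-1,-1,-1,-1,-1], "offset": [[0,2,10],[0,0,10],[0,0,5],[0,0,5],[0,0,0]], "spin": [0,0,0,0,0], "squeeze": 6}}

```text
clock: 9.38
tcp_pos: [592.2, 299.7, 109.1]
ee_rot: [[0.969, -0.248, -0.001], [-0.248, -0.969, -0.001], [-0.001, 0.001, -1.0]]
force: [1.2, -1.8, -1.7]
gripper_width: 0.3
```

Emit:
{"api": "step_arm", "payload": {"hand": [-1,-1,-1,-1,-1], "offset": [[0,0,4],[0,0,4],[0,0,4],[0,0,4],[0,0,0]], "spin": [0,0,0,0,0]}}

```text
clock: 9.8
tcp_pos: [592.3, 299.8, 93.5]
ee_rot: [[0.969, -0.248, -0.001], [-0.248, -0.969, -0.0], [-0.001, 0.001, -1.0]]
force: [1.5, -0.2, -1.0]
gripper_width: 0.295
```

Emit:
{"api": "step_arm", "payload": {"hand": [-1,-1,-1,-1,-1], "offset": [[0,0,4],[0,0,4],[0,0,3],[0,0,2],[0,0,0]], "spin": [0,0,0,0,0]}}

```text
clock: 10.22
tcp_pos: [592.8, 300.1, 81.6]
ee_rot: [[0.969, -0.248, 0.0], [-0.248, -0.969, 0.0], [0.0, -0.0, -1.0]]
force: [0.4, -0.1, 0.7]
gripper_width: 0.297
```

```bash
python3 - <<'E'
from h import *
from bench import camera
go(593,300.3,79,-.2496)
c=camera("side");cv2.imwrite("pics/s32.png",cv2.resize(c["img"][130:370,80:360],(700,600)))
E
```

```text
t 10.22 tcp [592.8 300.1  81.6] yaw -0.25 tilt [ 0. -0. -1.] F [ 0.4  -0.11  0.65] M [ 0.115 -0.103 -0.008] w 0.297 q [-0.26  0.49 -0.37  1.57  0.19  1.12 -2.49]
offset tool [ 0.2 -0.2  2.6] n rows 0.07
spin -0.001
```

View pics/s32.png

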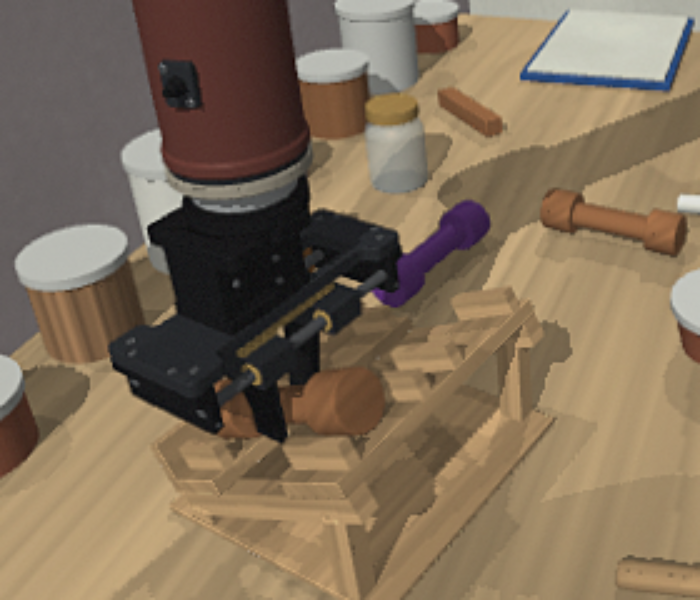

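The tamper lies in the lane and its weight has come off the wrist. I'll open partway and check.

Emit:
{"api": "step_arm", "payload": {"hand": [0.15,0.15,0.15,0.15,0.15], "offset": [[0,0,0],[0,0,0],[0,0,0],[0,0,0],[0,0,0]], "spin": [0,0,0,0,0]}}

```text
clock: 10.68
tcp_pos: [592.5, 300.0, 81.5]
ee_rot: [[0.969, -0.248, -0.0], [-0.248, -0.969, -0.0], [-0.0, 0.0, -1.0]]
force: [0.3, -0.6, -0.1]
gripper_width: 0.547
```

Emit:
{"api": "step_arm", "payload": {"hand": [0.15,0.15,0.15,0.15,0.15], "offset": [[0,0,0],[0,0,0],[0,0,-10],[0,0,-20],[0,0,-35]], "spin": [0,0,0,0,0]}}

```text
clock: 11.1
tcp_pos: [590.8, 298.8, 144.3]
ee_rot: [[0.969, -0.247, -0.005], [-0.247, -0.969, -0.003], [-0.005, 0.004, -1.0]]
force: [0.2, -0.5, -0.2]
gripper_width: 0.578
```

Emit:
{"api": "step_arm", "payload": {"hand": [0.15,0.15,0.15,0.15,0.15], "offset": [[0,0,-35],[0,0,-35],[0,0,-20],[0,0,0],[0,0,0]], "spin": [0,0,0,0,0]}}

```text
clock: 11.52
tcp_pos: [593.1, 300.5, 238.8]
ee_rot: [[0.969, -0.248, 0.003], [-0.248, -0.969, 0.002], [0.003, -0.002, -1.0]]
force: [0.1, 0.1, -1.3]
gripper_width: 0.575
```

```bash
python3 - <<'E'
from h import *
from bench import camera
go(461.4,-120.4,200,-.168)
for n in("scene","side"):
    c=camera(n);np.savez(n+"1.npz",**c)
    cv2.imwrite(f"pics/{n}1.png",c["img"])
c=np.load("scene1.npz");d=np.load("side1.npz")
cv2.imwrite("pics/c33.png",np.hstack([cv2.resize(c["img"][180:380,240:460],(396,360)),cv2.resize(d["img"][200:370,110:310],(400,360))]))
E
```

```text
t 11.52 tcp [593.1 300.5 238.8] yaw -0.25 tilt [ 0.003 -0.002 -1.   ] F [ 0.13  0.14 -1.31] M [ 0.04   0.021 -0.011] w 0.575 q [-0.25  0.38 -0.38  1.39  0.14  1.4  -2.46]
offset tool [-23.5 440.5  37.8] n rows 11.01
spin -0.082
```

View pics/c33.png

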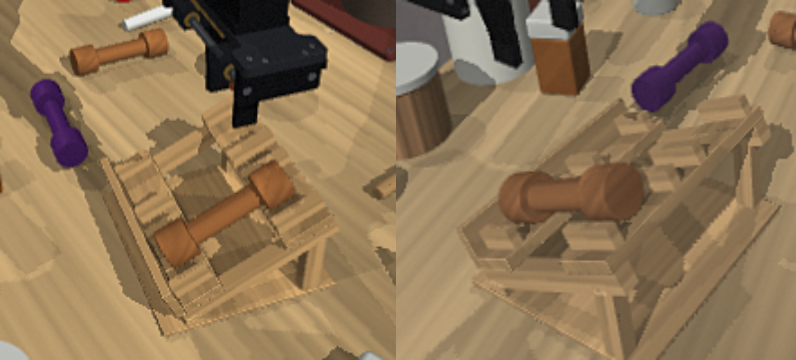

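The tamper lies in the far lane on both slats. I'll fit its pose to check.

```bash
cat > fit.py <<'E'
from h import *
from scipy.optimize import least_squares
def fit(c,ctr,az=-.25,pitch=np.radians(25)):
    P=cloud(c);hsv=cv2.cvtColor(c["img"],cv2.COLOR_BGR2HSV)
    m=(np.linalg.norm(P-np.array(ctr),axis=2)<95)&(hsv[...,1]>140)&(hsv[...,0]<14)
    n,lab,st,_=cv2.connectedComponentsWithStats(m.astype(np.uint8));p=P[lab==1+st[1:,4].argmax()]
    def f(x):
        a=np.array([np.cos(x[3])*np.cos(x[4]),np.sin(x[3])*np.cos(x[4]),-np.sin(x[4])]);d=p-x[:3];s=d@a;r=np.linalg.norm(d-s[:,None]*a,axis=1)
        def cyl(s0,h,R):
            q=np.stack([abs(s-s0)-h,r-R],1);return np.linalg.norm(np.maximum(q,0),axis=1)+np.minimum(q.max(1),0)
        return np.minimum(np.minimum(cyl(58,17,22),cyl(-58,17,22)),cyl(0,42,13))
    o=least_squares(f,[*ctr,az,pitch],loss="soft_l1",f_scale=2)
    print("n",len(p),"mid",o.x[:3].round(1),"az",o.x[3].round(3),"pitch deg",np.degrees(o.x[4]).round(1),"med|e|",np.median(abs(o.fun)).round(2))
E
python3 - <<'E'
from fit import *
for n in("scene1","side1"): fit(np.load(n+".npz"),(593.5,300.5,95)); fit(np.load(n+".npz"),(461.4,-120.4,22),-.168,0)
E
```

```text
n 1144 mid [590.5 299.8  96.7] az -0.252 pitch deg 24.9 med|e| 0.74
n 482 mid [ 461.7 -120.6   22. ] az -0.172 pitch deg -0.3 med|e| 1.09
n 14 mid [603.1 327.2 102.7] az -0.716 pitch deg 30.1 med|e| 0.1
n 39 mid [ 463.5 -122.6   26.2] az -0.221 pitch deg -4.3 med|e| 1.07
```

Emit:
{"api": "step_arm", "payload": {"hand": [0.15,0.5,1,1,1], "offset": [[0,0,0],[-2,37,0],[-2,37,0],[-2,37,0],[-2,37,0]], "spin": [-0.08,0,0,0,0], "squeeze": 30}}

```text
clock: 12.03
tcp_pos: [558.3, 153.7, 234.8]
ee_rot: [[0.986, -0.169, -0.003], [-0.169, -0.986, -0.001], [-0.003, 0.001, -1.0]]
force: [0.7, -0.9, 0.8]
gripper_width: 0.797
```

Emit:
{"api": "step_arm", "payload": {"hand": [1,1,1,1,1], "offset": [[-2,37,0],[-2,37,0],[-2,37,0],[-2,37,0],[-2,37,0]], "spin": [0,0,0,0,0]}}

```text
clock: 12.45
tcp_pos: [516.9, -26.9, 235.3]
ee_rot: [[0.986, -0.17, -0.002], [-0.17, -0.986, 0.0], [-0.002, 0.0, -1.0]]
force: [0.8, -0.4, 0.1]
gripper_width: 0.992
```

Emit:
{"api": "step_arm", "payload": {"hand": [1,1,1,1,1], "offset": [[-2,35,20],[-2,30,30],[0,15,35],[0,0,20],[0,0,0]], "spin": [0,0,0,0,0]}}

```text
clock: 12.87
tcp_pos: [496.7, -103.6, 126.5]
ee_rot: [[0.985, -0.172, -0.01], [-0.172, -0.985, 0.002], [-0.01, 0.0, -1.0]]
force: [-1.1, 1.3, 0.3]
gripper_width: 1.001
```

Emit:
{"api": "step_arm", "payload": {"hand": [1,1,1,1,1], "offset": [[0,0,0],[0,0,0],[0,0,0],[0,0,0],[0,0,0]], "spin": [0,0,0,0,0]}}

```text
clock: 13.28
tcp_pos: [501.8, -102.4, 133.2]
ee_rot: [[0.986, -0.169, 0.002], [-0.169, -0.986, -0.0], [0.002, -0.0, -1.0]]
force: [-0.4, -0.1, 0.4]
gripper_width: 0.999
```

```bash
python3 - <<'E'
from h import *
go(461.5,-120.4,75,-.170)
E
```

```text
t 13.28 tcp [ 501.8 -102.4  133.2] yaw -0.169 tilt [ 0.002 -0.    -1.   ] F [-0.37 -0.15  0.36] M [0.055 0.093 0.015] w 0.999 q [ 0.26  0.13 -0.16  1.9   0.02  1.11 -1.65]
offset tool [-36.8  24.5  58.2] n rows 1.45
spin 0.001
```

Emit:
{"api": "step_arm", "payload": {"hand": [1,1,1,1,1], "offset": [[-19,12,15],[-18,12,25],[0,0,18],[0,0,0],[0,0,0]], "spin": [0,0,0,0,0]}}

```text
clock: 13.7
tcp_pos: [460.6, -119.9, 74.4]
ee_rot: [[0.986, -0.169, -0.0], [-0.169, -0.986, 0.0], [-0.0, -0.0, -1.0]]
force: [0.5, 0.1, 0.1]
gripper_width: 1.0
```

```bash
python3 - <<'E'
from h import *
go(461.5,-120.4,6,-.170)
E
```

```text
t 13.7 tcp [ 460.6 -119.9   74.4] yaw -0.17 tilt [-0. -0. -1.] F [0.49 0.13 0.14] M [ 0.03  -0.011 -0.022] w 1.0 q [ 0.3   0.13 -0.15  2.04  0.02  0.97 -1.6 ]
offset tool [ 1.   0.4 68.4] n rows 1.71
spin 0.0
```

Emit:
{"api": "step_arm", "payload": {"hand": [1,1,1,1,1], "offset": [[1,0,25],[0,0,25],[0,0,18],[0,0,0],[0,0,0]], "spin": [0,0,0,0,0]}}

```text
clock: 14.12
tcp_pos: [462.5, -119.9, 7.1]
ee_rot: [[0.986, -0.169, 0.0], [-0.169, -0.986, 0.0], [0.0, -0.0, -1.0]]
force: [-0.4, -0.1, 0.6]
gripper_width: 1.001
```

Emit:
{"api": "step_arm", "payload": {"hand": [-1,-1,-1,-1,-1], "offset": [[0,0,0],[0,0,0],[0,0,0],[0,0,0],[0,0,0]], "spin": [0,0,0,0,0], "squeeze": 30}}

```text
clock: 14.53
tcp_pos: [461.9, -120.4, 6.8]
ee_rot: [[0.986, -0.169, 0.001], [-0.169, -0.986, -0.0], [0.001, 0.0, -1.0]]
force: [0.5, 0.2, -0.6]
gripper_width: 0.706
```

Emit:
{"api": "step_arm", "payload": {"hand": [-1,-1,-1,-1,-1], "offset": [[0,0,0],[0,0,0],[0,0,0],[0,0,0],[0,0,0]], "spin": [0,0,0,0,0]}}

```text
clock: 14.95
tcp_pos: [461.5, -120.3, 6.1]
ee_rot: [[0.986, -0.169, -0.0], [-0.169, -0.986, 0.0], [-0.0, -0.0, -1.0]]
force: [-0.4, -0.1, 0.0]
gripper_width: 0.323
```

Emit:
{"api": "step_arm", "payload": {"hand": [-1,-1,-1,-1,-1], "offset": [[0,0,0],[0,0,0],[0,0,0],[0,0,-10],[0,0,-20]], "spin": [0,0,0,0,0]}}

```text
clock: 15.37
tcp_pos: [459.5, -119.9, 34.8]
ee_rot: [[0.986, -0.169, -0.005], [-0.169, -0.986, 0.001], [-0.005, -0.0, -1.0]]
force: [0.5, 0.5, -2.5]
gripper_width: 0.289
```

Emit:
{"api": "step_arm", "payload": {"hand": [-1,-1,-1,-1,-1], "offset": [[0,0,-30],[0,0,-30],[0,0,-30],[0,0,-30],[0,0,-20]], "spin": [0,0,0,0,0]}}

```text
clock: 15.78
tcp_pos: [462.0, -120.3, 179.7]
ee_rot: [[0.986, -0.169, 0.003], [-0.169, -0.986, -0.0], [0.003, 0.0, -1.0]]
force: [0.5, 0.7, -1.7]
gripper_width: 0.292
```

Emit:
{"api": "step_arm", "payload": {"hand": [-1,-1,-1,-1,-1], "offset": [[0,0,0],[0,0,0],[0,0,0],[0,0,0],[0,0,0]], "spin": [0,0,0,0,0]}}

```text
clock: 16.2
tcp_pos: [460.7, -120.1, 174.8]
ee_rot: [[0.986, -0.169, -0.002], [-0.169, -0.986, 0.001], [-0.002, -0.0, -1.0]]
force: [-0.2, 0.5, -2.2]
gripper_width: 0.289
```

Emit:
{"api": "step_arm", "payload": {"hand": [-1,-1,-1,-1,-1], "offset": [[0,0,0],[0,0,0],[0,0,0],[0,0,0],[0,0,0]], "spin": [0,0,0,0,0], "squeeze": 8}}

```text
clock: 16.62
tcp_pos: [461.5, -120.3, 176.0]
ee_rot: [[0.986, -0.169, -0.0], [-0.169, -0.986, 0.0], [-0.0, -0.0, -1.0]]
force: [1.5, 0.0, -2.3]
gripper_width: 0.295
```

```bash
python3 - <<'E'
from h import *
from bench import camera
c=camera("side");go(566,194,240,2.892)
cv2.imwrite("pics/s40.png",cv2.resize(c["img"][60:300,240:480],(600,600)))
E
```

```text
t 16.67 tcp [ 461.5 -120.3  176.1] yaw -0.17 tilt [-0. -0. -1.] F [ 0.28 -0.3  -1.84] M [ 0.046 -0.052  0.015] w 0.297 q [ 0.3   0.02 -0.14  1.93  0.    1.19 -1.58]
offset tool [  49.7 -327.5  -63.9] n rows 8.19
spin -3.062
```

View pics/s40.png

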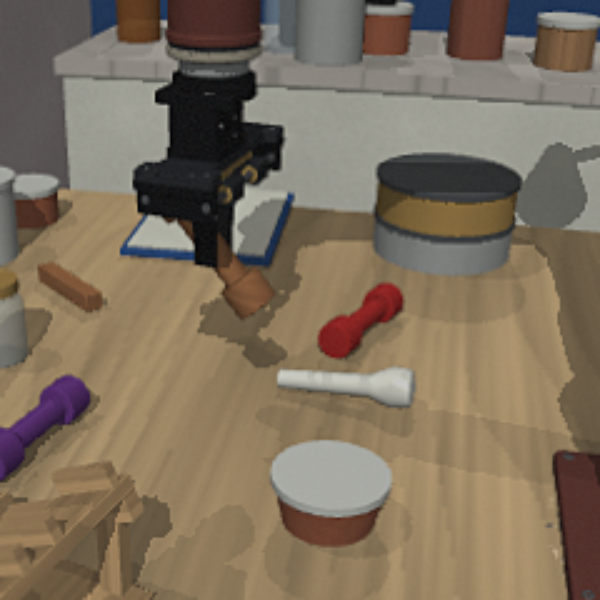

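This time the head nearer the robot (tool −x) sags, so the tool has to turn half round: spin −3.06.

Emit:
{"api": "step_arm", "payload": {"hand": [-1,-1,-1,-1,-1], "offset": [[0,0,0],[0,0,-10],[0,0,-20],[0,0,-20],[0,0,-15]], "spin": [0,-0.06,-0.12,-0.12,-0.12], "squeeze": 30}}

```text
clock: 17.08
tcp_pos: [461.8, -120.3, 242.7]
ee_rot: [[0.968, 0.253, 0.001], [0.253, -0.968, -0.0], [0.001, 0.0, -1.0]]
force: [0.6, 0.1, -2.5]
gripper_width: 0.294
```

Emit:
{"api": "step_arm", "payload": {"hand": [-1,-1,-1,-1,-1], "offset": [[0,0,0],[0,0,0],[0,0,0],[0,0,0],[0,0,0]], "spin": [-0.12,-0.12,-0.12,-0.12,-0.12]}}

```text
clock: 17.5
tcp_pos: [461.5, -120.3, 241.2]
ee_rot: [[0.656, 0.755, -0.0], [0.755, -0.656, 0.0], [0.0, -0.0, -1.0]]
force: [-0.1, -0.2, -3.0]
gripper_width: 0.29
```

Emit:
{"api": "step_arm", "payload": {"hand": [-1,-1,-1,-1,-1], "offset": [[0,0,0],[0,0,0],[0,0,0],[0,0,0],[0,0,0]], "spin": [-0.12,-0.12,-0.12,-0.12,-0.12]}}

```text
clock: 17.92
tcp_pos: [461.5, -120.3, 241.1]
ee_rot: [[0.115, 0.993, -0.0], [0.993, -0.115, 0.0], [0.0, -0.0, -1.0]]
force: [-0.1, -0.1, -2.0]
gripper_width: 0.292
```

Emit:
{"api": "step_arm", "payload": {"hand": [-1,-1,-1,-1,-1], "offset": [[0,0,0],[0,0,0],[0,0,0],[0,0,0],[0,0,0]], "spin": [-0.12,-0.12,-0.12,-0.12,-0.12]}}

```text
clock: 18.33
tcp_pos: [461.4, -120.3, 241.1]
ee_rot: [[-0.466, 0.885, -0.0], [0.885, 0.466, 0.0], [0.0, -0.0, -1.0]]
force: [-0.2, 0.2, -1.8]
gripper_width: 0.291
```

Emit:
{"api": "step_arm", "payload": {"hand": [-1,-1,-1,-1,-1], "offset": [[0,0,0],[0,0,0],[0,0,0],[0,0,0],[0,0,0]], "spin": [-0.12,-0.12,-0.12,-0.12,-0.12]}}

```text
clock: 18.75
tcp_pos: [461.4, -120.3, 241.1]
ee_rot: [[-0.884, 0.467, -0.0], [0.467, 0.884, 0.0], [0.0, 0.0, -1.0]]
force: [0.1, -0.2, -3.2]
gripper_width: 0.29
```

Emit:
{"api": "step_arm", "payload": {"hand": [-1,-1,-1,-1,-1], "offset": [[0,0,0],[0,0,0],[0,0,0],[0,0,0],[0,0,0]], "spin": [-0.12,-0.12,0,0,0]}}

```text
clock: 19.17
tcp_pos: [461.5, -120.3, 241.1]
ee_rot: [[-0.967, 0.253, -0.0], [0.253, 0.967, 0.0], [0.0, 0.0, -1.0]]
force: [-0.6, -0.2, -3.6]
gripper_width: 0.293
```

```bash
python3 - <<'E'
from h import *
go(566,194,240,2.892)
E
```

```text
t 19.17 tcp [ 461.5 -120.3  241.1] yaw 2.886 tilt [ 0.  0. -1.] F [-0.58 -0.23 -3.62] M [ 0.084 -0.098 -0.013] w 0.293 q [ 0.28 -0.02 -0.11  1.84 -0.    1.33  1.48]
offset tool [-21.6 330.5   1.1] n rows 8.26
spin -0.006
```

Emit:
{"api": "step_arm", "payload": {"hand": [-1,-1,-1,-1,-1], "offset": [[-2,20,0],[-2,34,0],[-2,34,0],[-2,34,0],[-2,34,0]], "spin": [-0.006,0,0,0,0]}}

```text
clock: 19.58
tcp_pos: [509.5, 30.0, 241.3]
ee_rot: [[-0.969, 0.247, 0.0], [0.247, 0.969, 0.0], [-0.0, 0.0, -1.0]]
force: [0.8, -0.0, -1.5]
gripper_width: 0.287
```

Emit:
{"api": "step_arm", "payload": {"hand": [-1,-1,-1,-1,-1], "offset": [[-3,34,0],[-3,34,0],[-3,34,0],[-3,34,0],[0,20,0]], "spin": [0,0,0,0,0]}}

```text
clock: 20.0
tcp_pos: [559.2, 181.0, 240.9]
ee_rot: [[-0.97, 0.244, -0.0], [0.244, 0.97, 0.002], [0.001, 0.002, -1.0]]
force: [-0.4, 1.2, -1.8]
gripper_width: 0.292
```

Emit:
{"api": "step_arm", "payload": {"hand": [-1,-1,-1,-1,-1], "offset": [[0,18,0],[0,0,0],[0,0,0],[0,0,0],[0,0,0]], "spin": [0,0,0,0,0]}}

```text
clock: 20.42
tcp_pos: [563.4, 192.9, 241.1]
ee_rot: [[-0.969, 0.246, -0.0], [0.246, 0.969, -0.001], [-0.0, -0.001, -1.0]]
force: [0.3, -0.1, -1.2]
gripper_width: 0.291
```

```bash
python3 - <<'E'
from h import *
from bench import camera
go(566,194,140,2.892)
c=camera("side");cv2.imwrite("pics/s41.png",cv2.resize(c["img"][130:370,80:360],(700,600)))
E
```

```text
t 20.42 tcp [563.4 192.9 241.1] yaw 2.893 tilt [-0.    -0.001 -1.   ] F [ 0.32 -0.13 -1.18] M [ 0.067 -0.045  0.043] w 0.291 q [-0.09  0.24 -0.38  1.56  0.09  1.36  0.85]
offset tool [ -2.2   1.8 101.1] n rows 2.53
spin 0.001
```

View pics/s41.png

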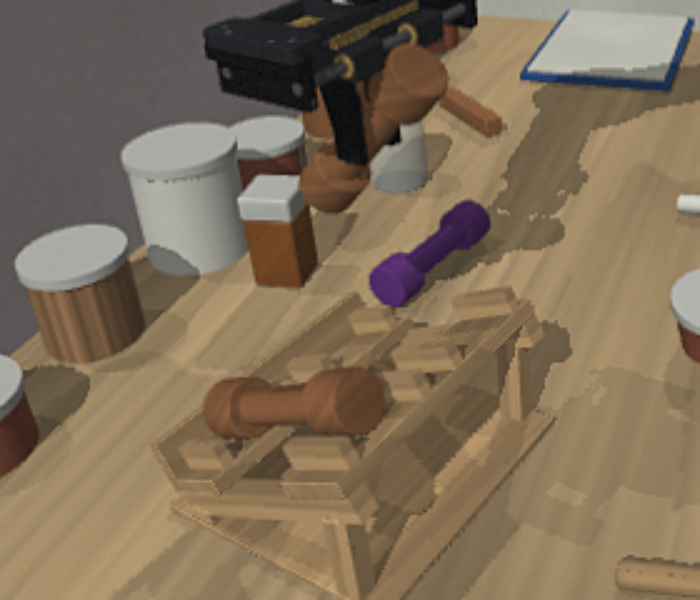

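Emit:
{"api": "step_arm", "payload": {"hand": [-1,-1,-1,-1,-1], "offset": [[-2,1,15],[0,0,30],[0,0,30],[0,0,20],[0,0,6]], "spin": [0,0,0,0,0]}}

```text
clock: 20.88
tcp_pos: [563.7, 192.9, 136.6]
ee_rot: [[-0.969, 0.245, -0.005], [0.245, 0.969, -0.002], [0.004, -0.003, -1.0]]
force: [-1.1, -0.2, -2.7]
gripper_width: 0.292
```

Emit:
{"api": "step_arm", "payload": {"hand": [-1,-1,-1,-1,-1], "offset": [[0,0,0],[0,0,0],[0,0,0],[0,0,0],[0,0,0]], "spin": [0,0,0,0,0]}}

```text
clock: 21.3
tcp_pos: [566.2, 195.1, 141.5]
ee_rot: [[-0.97, 0.243, 0.002], [0.243, 0.97, 0.001], [-0.002, 0.001, -1.0]]
force: [0.1, -0.4, -3.0]
gripper_width: 0.292
```

```bash
python3 - <<'E'
from h import *
from bench import camera
go(566,194,82,2.892)
E
```

```text
t 21.3 tcp [566.2 195.1 141.5] yaw 2.896 tilt [-0.002  0.001 -1.   ] F [ 0.07 -0.44 -3.01] M [ 0.096 -0.058 -0.014] w 0.292 q [-0.1   0.31 -0.38  1.68  0.12  1.17  0.82]
offset tool [ 0.  -1.2 59.5] n rows 1.49
spin 0.004
```

Emit:
{"api": "step_arm", "payload": {"hand": [-1,-1,-1,-1,-1], "offset": [[0,-1,10],[0,0,10],[0,0,5],[0,0,5],[0,0,0]], "spin": [0.004,0,0,0,0], "squeeze": 6}}

```text
clock: 21.72
tcp_pos: [564.9, 193.6, 108.8]
ee_rot: [[-0.969, 0.247, -0.001], [0.247, 0.969, -0.0], [0.001, -0.001, -1.0]]
force: [0.4, 0.5, -0.7]
gripper_width: 0.296
```

Emit:
{"api": "step_arm", "payload": {"hand": [-1,-1,-1,-1,-1], "offset": [[0,0,4],[0,0,4],[0,0,4],[0,0,4],[0,0,0]], "spin": [0,0,0,0,0]}}

```text
clock: 22.13
tcp_pos: [564.9, 193.8, 93.1]
ee_rot: [[-0.969, 0.247, -0.001], [0.247, 0.969, -0.0], [0.001, -0.0, -1.0]]
force: [0.3, 0.5, -2.9]
gripper_width: 0.294
```

Emit:
{"api": "step_arm", "payload": {"hand": [-1,-1,-1,-1,-1], "offset": [[0,0,4],[0,0,4],[0,0,3],[0,0,2],[0,0,0]], "spin": [0,0,0,0,0]}}

```text
clock: 22.55
tcp_pos: [565.6, 194.0, 81.3]
ee_rot: [[-0.969, 0.247, 0.001], [0.247, 0.969, 0.0], [-0.001, 0.0, -1.0]]
force: [1.3, 0.4, 2.2]
gripper_width: 0.295
```

```bash
python3 - <<'E'
from h import *
from bench import camera
go(566,194,80,2.892)
c=camera("side");cv2.imwrite("pics/s42.png",cv2.resize(c["img"][130:370,80:360],(700,600)))
E
```

```text
t 22.55 tcp [565.6 194.   81.3] yaw 2.892 tilt [-0.001  0.    -1.   ] F [1.31 0.39 2.17] M [ 0.188 -0.219 -0.01 ] w 0.295 q [-0.1   0.37 -0.37  1.74  0.15  1.06  0.8 ]
offset tool [-0.4  0.1  1.3] n rows 0.03
spin -0.0
```

View pics/s42.png

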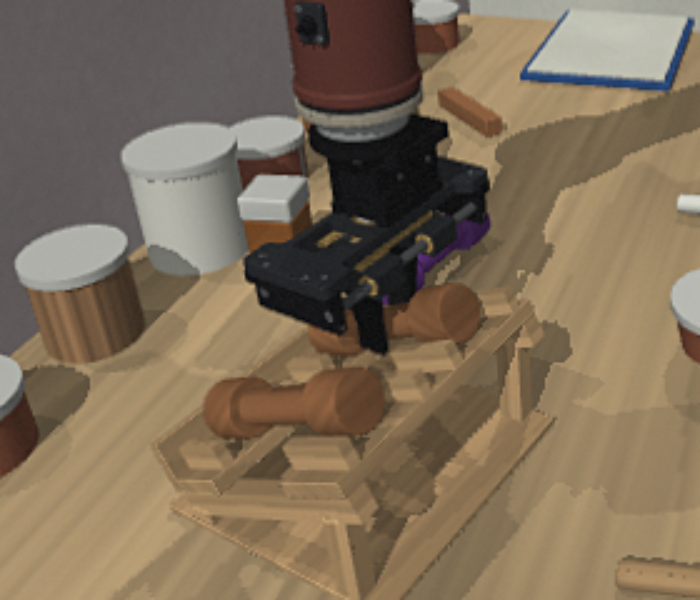

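Both tampers are seated. I'll open partway, rise, and move clear.

Emit:
{"api": "step_arm", "payload": {"hand": [0.15,0.15,0.15,0.15,0.15], "offset": [[0,0,0],[0,0,0],[0,0,0],[0,0,0],[0,0,0]], "spin": [0,0,0,0,0]}}

```text
clock: 23.02
tcp_pos: [565.1, 193.8, 81.0]
ee_rot: [[-0.969, 0.247, -0.0], [0.247, 0.969, -0.0], [0.0, -0.0, -1.0]]
force: [-0.2, -0.3, 0.3]
gripper_width: 0.543
```

Emit:
{"api": "step_arm", "payload": {"hand": [0.15,0.15,0.15,0.15,0.15], "offset": [[0,0,0],[0,0,0],[0,0,-10],[0,0,-20],[0,0,-35]], "spin": [0,0,0,0,0]}}

```text
clock: 23.43
tcp_pos: [563.2, 193.0, 144.3]
ee_rot: [[-0.969, 0.247, -0.006], [0.247, 0.969, -0.002], [0.005, -0.003, -1.0]]
force: [0.1, -0.4, 0.5]
gripper_width: 0.576
```

Emit:
{"api": "step_arm", "payload": {"hand": [0.15,0.15,0.15,0.15,0.15], "offset": [[0,0,-35],[0,0,-35],[0,0,-30],[0,-30,0],[0,-30,0]], "spin": [0,0,0,0,0]}}

```text
clock: 23.85
tcp_pos: [550.9, 137.5, 249.3]
ee_rot: [[-0.97, 0.243, 0.004], [0.243, 0.97, 0.002], [-0.004, 0.003, -1.0]]
force: [0.3, -1.3, -0.1]
gripper_width: 0.575
```

Emit:
{"api": "step_arm", "payload": {"hand": [0.15,0.15,0.15,0.15,0.15], "offset": [[0,-35,0],[0,-35,0],[0,-35,0],[0,-20,0],[0,0,0]], "spin": [0,0,0,0,0]}}

```text
clock: 24.27
tcp_pos: [518.7, 9.2, 247.2]
ee_rot: [[-0.967, 0.254, 0.001], [0.254, 0.967, -0.002], [-0.001, -0.002, -1.0]]
force: [0.2, -0.0, -0.8]
gripper_width: 0.574
```

```bash
python3 - <<'E'
from fit import *
from bench import camera
go(566,194,80,2.892)
cs=[camera(n) for n in("scene","side")]
for c in cs:
    for q in((590.5,299.8,96),(564,193,96)): fit(c,q)
cv2.imwrite("pics/c50.png",np.hstack([cv2.resize(cs[0]["img"][180:380,240:460],(396,360)),cv2.resize(cs[1]["img"][200:370,110:310],(400,360))]))
E
```

```text
t 24.27 tcp [518.7   9.2 247.2] yaw 2.885 tilt [-0.001 -0.002 -1.   ] F [ 0.24 -0.05 -0.79] M [ 0.096 -0.102  0.017] w 0.574 q [ 0.14  0.07 -0.26  1.73  0.02  1.34  1.19]
offset tool [  1.4 191.1 166.9] n rows 4.78
spin -0.007
n 1134 mid [590.9 299.5  96.5] az -0.253 pitch deg 24.9 med|e| 0.78
n 861 mid [563.8 194.2  95.8] az -0.248 pitch deg 25.1 med|e| 0.81
n 38 mid [602.5 303.6  91.5] az -0.351 pitch deg 25.7 med|e| 0.4
n 41 mid [564.6 203.8  95.2] az -0.393 pitch deg 23.7 med|e| 0.29
```

View pics/c50.png

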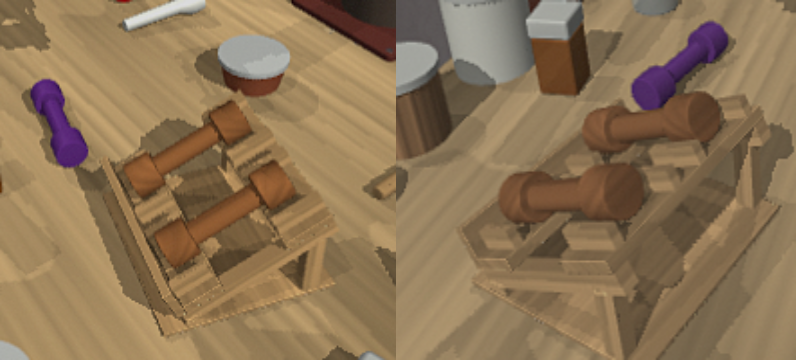

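Both tampers are at rest in their lanes, within 3 mm of the lane points and sloping 25°. The gripper is clear.

```bash
python3 -c "
from bench import hand_in;print(hand_in())"
```

```text
the job is handed in; nothing more can be done
None
```

Both brown tampers are in the rack, one to a lane, each with its heavy end at the low end. I handed the job in at about 24 s on the robot's clock, and hand-in gave no verdict.

- **Finding the heavy ends:** I lifted each tamper level with 30 N, then eased the grip to 8 N and watched which end sagged. The tamper now in the far lane was heavy at the end away from the robot. The one now in the near lane was heavy at the robot's end, so I turned it half round before placing it.
- **Placing:** I lowered each tamper into its lane with a 6 N grip, opened the fingers partway and moved clear. The red and purple look-alikes were never touched.
- **Last checks:** Fits to the scene camera put the two middles at (591, 300, 97) and (564, 194, 96) mm, about 3 mm from the lane points I measured. Both slope 25° and are in line with the lanes within about 0.3°.
- **Checks that failed or disagreed:**
  - The final side-camera fits had only about 40 points each and were up to 12 mm off, so I relied on the scene camera.
  - The wrist torque for the first tamper was too close to the noise to show which end was heavy, so I went by the sag.
  - I had no reading of the force on the low slat. That each tamper presses on it with over 1 N follows only from how it sagged.

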